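Clear the reagent tray and stand the right bottle in it

TASK

The white bottle with the blue cap has been left standing in the small grey tray. Take it out and stand it upright on the bare bench beside the tray; then stand the smaller of the two brown bottles upright in the middle of the tray. Set the bottles down without dropping or tipping them, and leave the larger brown bottle where it stands.

Things in the scene. Friction and masses are not known exactly. Their poses are not given: they have to be found in the camera images.
- tray: Small shallow grey open tray, 70 x 110 x 16 mm, lying flat on the bench and fast to it. Origin: centre of its underside, on the bench; x along its short side (70), y along its long side (110), z up. Walls 3 mm thick, inside 64 x 104 mm, inner floor 3 mm above the bench, rim 16 mm above the bench. The bench to its left (world +y) is bare: a bottle fits at 130 to 170 mm from the tray's centre along world +y, with room for a gripper.
- white_bottle: White round bottle with a blue screw cap, 44 mm in diameter, 78 mm high, about 0.09 kg; the straight body reaches 50 mm up, then a shoulder and the cap (23 mm wide). It starts upright in the tray near its middle. Origin: centre of its underside; z up along its axis.
- small_brown_bottle: The smaller brown bottle: round, with a red screw cap, 34 mm in diameter, 62 mm high, about 0.03 kg; the straight body reaches 40 mm up, then a shoulder and the cap (24 mm wide, from 44 mm up). It starts upright on the bench right of the tray, with 70 mm or more of free bench to the next bottle. Origin: centre of its underside; z up along its axis.
- large_brown_bottle: The larger brown bottle, a bystander: round, with a black screw cap, 48 mm in diameter, 98 mm high. It stands upright on the bench right of the tray, and a thin white bottle stands there as well. Origin: centre of its underside; z up along its axis.
Not all that is in view belongs to the job. Leave any purple look-alike of the small_brown_bottle alone. What is shaped like the white_bottle but orange or purple is not meant.

How it is judged:
By the outcome, as a careful person would: the job done as asked, in the order asked, and still so for the second after the job is handed in, with the robot touching nothing.
It also fails if it takes over 56 s, if anything falls off the work surface, if the arm or the gripper's body presses on something with over 40 N, if the wrist force passes 120 N, or if a joint passes its speed limit or range.

ROBOT

A 6-joint arm with a two-finger parallel gripper is mounted at the origin on a cart in front of the work surface, level with it; the furniture and walls round the work are solid. World frame = base frame: x ahead of the robot, y to its left, z up, the work surface at z = 0. Lengths are in m, angles in rad, forces in N, time in s.
With the tool pointing down it reaches from about 0.35 to 0.775 m from the base axis. Payload 7.3 kg.
Tool frame: the origin (TCP) lies at the very end of the fingers, on their centre line; the grasp point (between the pads) lies 19 mm behind it; z points along the fingers, y is the line along which they close (so a half turn about z gives the same grasp; the last joint's range is limited). The gripper opens to 92 mm and grips with 3 to 60 N. Pads are 19 mm wide; open, the fingers measure 130 mm over their backs; the gripper's body (75 mm by 190 mm) begins 47 mm behind the grasp point.
Start: joints at [-1.249, 0.342, 1.524, -0, 1.275, -0.146], TCP at [0.237, -0.469, 0.227] pointing down, gripper open.
Joint ranges: [-2.53, 2.53], [-0.77, 2.02], [0.04, 2.7], [-1, 4.14], [0.28, 2.66], [-3.11, 3.11]. Speed limits (rad/s): [2.57, 2.57, 3.14, 3.14, 3.14, 3.14].

INTERFACE

Orientations are given as a rotation vector (axis times angle).
In Python, from rig import read_state, camera, calibration, job_done gives the robot as it stands.
- The arm moves only by the tool servo_tool, never from a script. Its arguments are lists of equal length, an entry for each row: "travel": the shift along the tool's x, y, z in mm, a list of three; "turn": the turn about the tool's z in rad. A call has 1 to 5 rows; each row shifts and turns the commanded pose from where the row before left it, along the tool's axes as they then stand; what a row does not reach is not made up. A row lasts 1/10 s, in which the tool goes at most 50 mm and 8.59 degrees, less where a joint would pass 70% of its speed; a pose out of reach is approached as far as the arm can. A call with a gripper value outside its range is refused whole. "hand" is the opening, from 0 (shut) to 1 (fully open), set as the call begins (left out, the last holds). The fingers move at their own pace and stop on an object; the grip force is fixed at half the most. Time passes only in rows, so rows that do not move let the fingers close. It gives the time, the measured TCP pose, the force, the opening and the grip force at its end, in the units of the state.
- read_state(): the state, without advancing time (a new reading comes with each control period).
- camera(name): name is "side" or "top" or "wrist"; returns (picture, depth): 420x560x3 uint8, blue, green, red; 420x560 float32, m along the optical axis (not along the pixel's ray), 0 where there is no reading.
- calibration(name): a dict with "vertical_fov" (degrees; the focal length in pixels is half the picture's height over the tangent of half this angle, whatever the lens; pixels are square), "cx", "cy" (the principal point, pixels), "k1" (the pictures are not rectified: a ray, as slopes to the right and down, at radius r is drawn at 1 + k1 r^2 times it, then the intrinsics apply), "pose" (4x4, takes a point from camera to world coordinates). Camera axes: x right, y up, looking along -z (the intrinsics and any distortion apply to the point x, -y, -z); pixel columns grow to the right and rows downward; lengths in m; the calibration is good to about 2 mm. A picture is of the moment at which its call begins: read the wrist's pose just before it. calibration takes no time and is no camera call; for the wrist camera it gives the pose at the moment of the call.
- job_done(): hands the job in; it is judged then, once.
The state is a dict: "time": time; "joint_pos": joint angles; "joint_velocities": joint speeds; "tau": joint torques, N m; "eef_pos": TCP position; "ee_rot": TCP orientation; "force": force on the tool from outside, world axes, zero at the start; "moment": the same for the moment, N m; "opening": finger opening in m; "gripper_force": force on a finger pad.
Only numpy, scipy, OpenCV 4.12 (cv2) and the standard library are available. Lean on these libraries where they do the work, as an engineer would, in place of code of your own. Each camera call takes 0.05 s, during which the arm holds its last target. There are 200 camera calls.

## Working session

There is one attempt and no reset: what is moved stays moved. The work goes in short steps, Python scripts to look and compute and a tool call to move; the robot and the scene stay as the last step left them, time stands still between calls to the robot, and variables do not carry over. Pictures are saved under pics/ and viewed, at most 10 in all, crops included, and the job is handed in when it is done.

Besides the shell and the picture viewer there is one more tool, called after "Call:" in YAML: its name, and indented under it one key for each argument. servo_tool: Moves the arm, as the interface text tells. Its arguments: {"type":"object","properties":{"travel":{"type":"array","items":{"type":"array","items":{"type":"number"}}},"turn":{"type":"array","items":{"type":"number"}},"hand":{"type":"number"}},"required":["travel","turn"]}

```bash
mkdir -p pics; cat > h.py <<'E'
import numpy as np, cv2
from rig import read_state, camera, calibration, job_done
def ray(c,u,v):
    f=210/np.tan(np.radians(c["vertical_fov"])/2)
    K=np.array([[f,0,c["cx"]],[0,f,c["cy"]],[0,0,1.]])
    xd,yd=(u-c["cx"])/f,(v-c["cy"])/f
    x,y=xd,yd
    for _ in range(30):
        s=1+c["k1"]*(x*x+y*y); x,y=xd/s,yd/s
    return np.array([x,-y,-1.])
def plane(c,u,v,z):
    P=np.array(c["pose"]); d=P[:3,:3]@ray(c,u,v); o=P[:3,3]
    return o+d*(z-o[2])/d[2]
def pt(c,u,v,dep):
    P=np.array(c["pose"]); return P[:3,3]+P[:3,:3]@(ray(c,u,v)*dep)
E
python3 - <<'E'
from h import *
s=read_state(); print({k:np.round(v,3).tolist() for k,v in s.items()})
for n in("top","side"):
    c=calibration(n); p,d=camera(n); cv2.imwrite(f"pics/{n}0.png",p); np.save(f"pics/{n}0.npy",d)
    print(n,c["vertical_fov"],c["k1"],np.round(c["pose"],3).tolist())
E
```

```text
{'time': 0.0, 'joint_pos': [-1.249, 0.343, 1.525, 0.0, 1.275, -0.146], 'joint_velocities': [-0.002, 0.002, -0.001, -0.001, -0.001, -0.001], 'tau': [-0.001, -43.125, -24.423, 0.072, 0.056, -0.0], 'eef_pos': [0.237, -0.468, 0.226], 'ee_rot': [-3.054, -0.728, 0.0], 'force': [-0.738, -0.107, 0.056], 'moment': [-0.014, 0.016, 0.008], 'gripper_force': 0.0, 'opening': 0.092}
top 49.6924204435733 -0.04240592342451171 [[-0.003, 0.998, -0.069, 0.428], [-1.0, -0.001, 0.018, -0.118], [0.018, 0.069, 0.997, 0.905], [0.0, 0.0, 0.0, 1.0]]
side 44.443736008072406 -0.16099652122976052 [[-0.956, 0.152, -0.25, 0.205], [-0.291, -0.558, 0.777, 0.748], [-0.021, 0.816, 0.578, 0.665], [0.0, 0.0, 0.0, 1.0]]
```

View pics/top0.png

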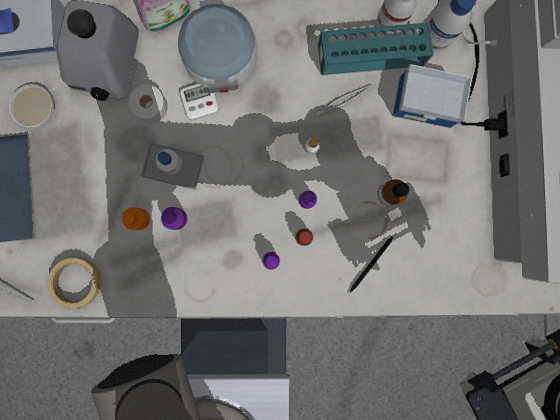

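View pics/side0.png

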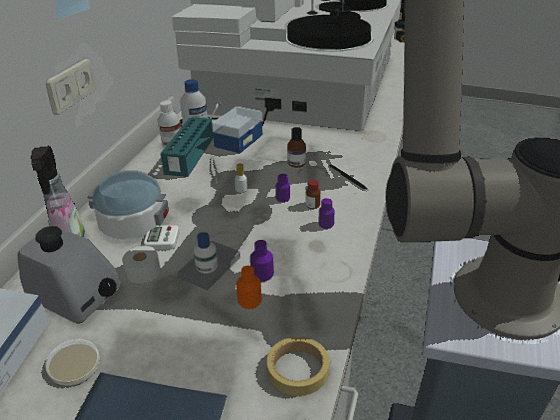

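The top view shows the tray at about (172,166) with the white bottle's blue cap at (165,159). The small brown bottle's red cap is at (305,237), with purple look-alikes at (308,199) and (271,261). The large brown bottle is at (395,192), the thin white one at (312,146), and the orange and purple decoys at (135,218) and (173,218). The side view agrees: white bottle (205,255), small brown (313,195). Next I measure these.

```bash
python3 - <<'E'
from h import *
d=np.load("pics/top0.npy"); p=cv2.imread("pics/top0.png"); c=calibration("top")
hsv=cv2.cvtColor(p,cv2.COLOR_BGR2HSV)
def comp(lo,hi,u,v,r,a=hsv):
    m=cv2.inRange(a,np.array(lo),np.array(hi)); w=np.zeros_like(m); cv2.circle(w,(u,v),r,255,-1)
    n,l,st,ce=cv2.connectedComponentsWithStats(m&w); k=1+np.argmax(st[1:,4]); return ce[k],st[k],l==k
for nm,lo,hi,u,v,h in [("white",(100,110,50),(125,255,255),165,159,.081),("red",(0,120,60),(10,255,255),305,237,.062),("purp1",(130,100,40),(160,255,255),308,199,.062),("purp2",(130,100,40),(160,255,255),271,261,.062),("purp3",(130,100,40),(160,255,255),173,218,.078),("orange",(5,150,80),(18,255,255),135,218,.078)]:
    ce,st,m=comp(lo,hi,u,v,14); dd=np.percentile(d[m],10)
    print(nm,ce.round(1),st[4],"plane",plane(c,*ce,h).round(3),"depth",pt(c,*ce,dd).round(3))
# cap top of white bottle: highest pixels; tray rim points
vv,uu=np.mgrid[0:420,0:560]
P=np.array([pt(c,u,v,d[v,u]) for v in range(420) for u in range(560)]).reshape(420,560,3)
np.save("pics/P.npy",P)
def top(u,v,r,z0,z1):
    m=((uu-u)**2+(vv-v)**2<r*r)&(P[...,2]>z0)&(P[...,2]<z1); q=P[m]; print(u,v,m.sum(),q.mean(0).round(3),q.min(0).round(3),q.max(0).round(3))
top(165,159,14,.065,.1);top(305,237,14,.055,.08);top(312,146,12,.04,.2);top(395,192,20,.08,.2)
# tray by grey
g=cv2.inRange(p[140:195,138:208],(50,50,50),(115,110,105)); print(p[166,190],p[166,215],p[176,160],p[190,170])
q=P[155:180:6,100:215:6,2]; print((q*1000).round().astype(int))
# bench height of left region, things >15mm
q=P[60:240:9,60:215:8]; print((q[...,2]*1000).round().astype(int)); print(q[0,0].round(3),q[-1,-1].round(3))
cr=cv2.resize(p[120:290,60:420],None,fx=2.2,fy=2.2,interpolation=cv2.INTER_CUBIC); cv2.imwrite("pics/crop.png",cr)
E
```

```text
white [163.9 158. ] 121 plane [0.57  0.072 0.081] depth [0.57  0.071 0.083]
red [304.8 236.7] 125 plane [ 0.426 -0.187  0.062] depth [ 0.426 -0.187  0.063]
purp1 [307.5 199.1] 237 plane [ 0.496 -0.192  0.062] depth [ 0.496 -0.192  0.062]
purp2 [270.8 260.5] 223 plane [ 0.382 -0.124  0.062] depth [ 0.382 -0.124  0.063]
purp3 [173.5 217.9] 461 plane [0.461 0.053 0.078] depth [0.461 0.053 0.078]
orange [135.3 218.4] 505 plane [0.46  0.123 0.078] depth [0.46  0.123 0.078]
165 159 137 [0.571 0.072 0.079] [0.561 0.062 0.065] [0.583 0.085 0.085]
305 237 116 [ 0.426 -0.186  0.062] [ 0.416 -0.197  0.059] [ 0.437 -0.176  0.065]
312 146 101 [ 0.602 -0.203  0.06 ] [ 0.594 -0.213  0.04 ] [ 0.614 -0.194  0.073]
395 192 177 [ 0.511 -0.359  0.095] [ 0.499 -0.374  0.08 ] [ 0.522 -0.348  0.1  ]
[73 74 72] [ 97 100 101] [72 73 69] [94 96 97]
[[-3 -3  0 -1  1  1  0  1 10  1 81 80 51 33  4  5  7 17  0 -2]
 [ 1 -2  1 -1 -2  1  2  1  3  2 81 78 57 48  2  0  4 -3  2  0]
 [ 0 -1 -1 -1  0  1  1 -2  3 -1 51 57 52 32  3  3  5  0 -2  2]
 [ 1 -1  1 -3 -2 -2  1 15  7  3  4 -1 16  2  3  4  0  4  2 -1]
 [-1  2  1 -1
[... 1094 characters left out ...]
-4  -1   0   2  -4   0   1   2  54  51  13   2   5
   -2   1]
 [  0  -1   1   0   0   2  -3   0   1   1  -1  15   3   3  -1   4   4  15
   -1   2]
 [  1   0  -2   1  -4  -1   1   0   1  -4   0  -3  -2  -1   0   2  18  -3
    0   0]
 [ -3  -3   2   1  -2   0  -3   0   2   0   0  -2  -2   1  -1  -2   1   0
    0  -2]
 [ -4  -3   3   0  -1  -2   0  -2  -2   1   1   2   2   2   1   0  -2   0
   -1   2]
 [ -5  -1   0   2  -2   1  -1   2  79  72  49   8  -3  76  78  50   0   0
   -1   0]
 [ -1  -2  -2  -1   3  -1  -1  -2  78  75  49  16   2  51  73  50  -3   1
    1  -2]
 [  0   1  -4  -3  -2  -2  -1   0  -3  -1  -1  -1  -1  -2   1  -2   1  -1
   -3  -1]]
[0.75  0.263 0.096] [ 0.438 -0.007 -0.001]
```

View pics/crop.png

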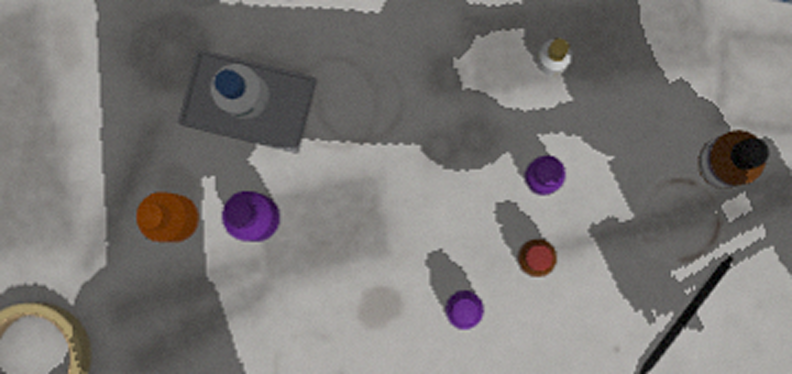

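The crop shows the tray rim corners at about (203,53), (316,78), (296,151) and (181,124) in crop pixels. All heights agree with the sizes given. I'll turn the tool's closing line onto the tray's long side.

```bash
cat >> h.py <<'E'
from scipy.spatial.transform import Rotation as R
def go(t):
    s=read_state(); r=R.from_rotvec(s["ee_rot"]).as_matrix(); 
    print("tcp",np.round(s["eef_pos"],4),"yaw_y",round(np.degrees(np.arctan2(r[1,1],r[0,1])),2),"tilt z",r[:,2].round(4),"tool mm",(r.T@(np.array(t)-s["eef_pos"])*1000).round(1))
E
python3 - <<'E'
from h import *
c=calibration("top")
q=[plane(c,u/2.2+60-.3,v/2.2+120-.3,.016) for u,v in [(203,53),(316,78),(296,151),(181,124)]]
q=np.array(q); print(q.round(3), q.mean(0).round(4))
for i in range(4):
    e=q[(i+1)%4]-q[i]; print(np.linalg.norm(e).round(3), np.degrees(np.arctan2(e[1],e[0])).round(1))
# fuller: mask by colour minAreaRect
p=cv2.imread("pics/top0.png"); P=np.load("pics/P.npy"); hsv=cv2.cvtColor(p,cv2.COLOR_BGR2HSV)
m=(p.max(2)<86)&(p.max(2)>50); m=m.astype(np.uint8)*255; w=np.zeros_like(m); w[138:195,135:212]=255
n,l,st,ce=cv2.connectedComponentsWithStats(m&w); k=1+np.argmax(st[1:,4]); ys,xs=np.where(l==k)
g=np.array([plane(c,x,y,.016)[:2] for x,y in zip(xs,ys)],np.float32); print(st[k],cv2.minAreaRect(g*1000))
E
```

```text
[[0.61  0.111 0.016]
 [0.587 0.009 0.016]
 [0.521 0.026 0.016]
 [0.546 0.129 0.016]] [0.5659 0.0688 0.016 ]
0.105 -102.7
0.068 165.3
0.106 76.7
0.067 -16.1
[ 135  138   69   49 2072] ((573.8482055664062, 83.41059875488281), (143.37823486328125, 79.91938781738281), 74.97686004638672)
```

Call:
servo_tool:
  travel:
    - [0,0,0]
    - [0,0,0]
    - [0,0,0]
    - [0,0,0]
    - [0,0,0]
  turn: [0.138,0.138,0.138,0.138,0.138]

```text
time: 0.6
eef_pos: [0.2367, -0.4684, 0.2263]
ee_rot: [-3.12, 0.357, 0.001]
force: [0.1, 0.4, -0.3]
opening: 0.092
gripper_force: 0.0
```

Call:
servo_tool:
  travel:
    - [13.5,-40,0]
    - [13.5,-40,0]
    - [13.5,-40,0]
    - [13.5,-40,0]
    - [13.5,-40,0]
  turn: [0,0,0,0,0]

```text
time: 1.1
eef_pos: [0.3471, -0.2867, 0.2265]
ee_rot: [-3.122, 0.349, 0.0]
force: [0.9, 0.4, 0.0]
opening: 0.0918
gripper_force: 0.0
```

Call:
servo_tool:
  travel:
    - [13.5,-40,0]
    - [13.5,-40,0]
    - [13.5,-40,0]
    - [13.5,-40,0]
    - [13.5,-40,0]
  turn: [0,0,0,0,0]

```text
time: 1.6
eef_pos: [0.4571, -0.1065, 0.2265]
ee_rot: [3.122, -0.348, -0.001]
force: [0.1, -0.2, 0.1]
opening: 0.0917
gripper_force: 0.0
```

Call:
servo_tool:
  travel:
    - [13.5,-40,0]
    - [13.5,-40,0]
    - [13.5,-40,0]
    - [13.5,-40,0]
    - [13.5,-40,0]
  turn: [0,0,0,0,0]

```text
time: 2.1
eef_pos: [0.5669, 0.0737, 0.2263]
ee_rot: [3.122, -0.348, -0.001]
force: [0.9, -0.5, -0.3]
opening: 0.0918
gripper_force: 0.0
```

```bash
python3 - <<'E'
from h import *
go([.5705,.0715,.026])
c=calibration("wrist"); p,d=camera("wrist"); cv2.imwrite("pics/w1.png",p)
hsv=cv2.cvtColor(p,cv2.COLOR_BGR2HSV); m=cv2.inRange(hsv,(100,110,40),(125,255,255))
n,l,st,ce=cv2.connectedComponentsWithStats(m)
for k in range(1,n):
    if st[k,4]>150: 
        dd=np.percentile(d[(l==k)&(d>0)],10); print(ce[k].round(1),st[k],plane(c,*ce[k],.081).round(4),pt(c,*ce[k],dd).round(4))
E
```

```text
tcp [0.5669 0.0737 0.2263] yaw_y -102.72 tilt z [-8.e-04 -2.e-04 -1.e+00] tool mm [  4.1   1.3 200.3]
[274.3 195.2] [267 187  16  17 222] [0.574  0.0763 0.081 ] [0.5744 0.0762 0.0827]
```

View pics/w1.png

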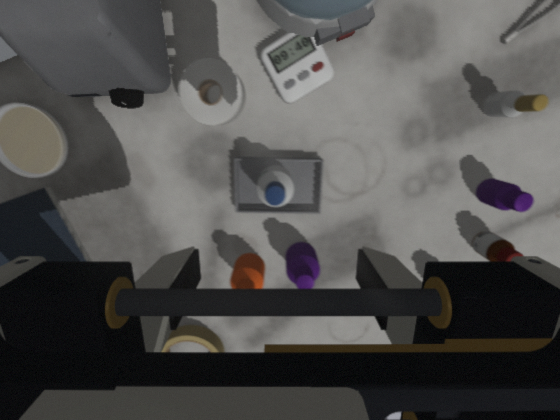

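The wrist view shows the white bottle's cap at (274,195) inside the tray, whose corners run from about (234,152) to (321,213). The surroundings are clear. Wrist and top differ by about 5 mm, so I'll cross-check with the side view while measuring the red cap.

```bash
python3 - <<'E'
from h import *
c=calibration("wrist")
q=np.array([plane(c,u,v,.016) for u,v in [(236,152),(322,156),(320,213),(233,211)]]); print("tray wrist",q.mean(0).round(4),[np.linalg.norm(q[i]-q[i-1]).round(3) for i in range(4)],[np.degrees(np.arctan2(*(q[i]-q[i-1])[[1,0]])).round(1) for i in range(4)])
c=calibration("side"); p=cv2.imread("pics/side0.png"); d=np.load("pics/side0.npy"); hsv=cv2.cvtColor(p,cv2.COLOR_BGR2HSV)
for nm,lo,hi,u,v,h in [("white",(100,80,40),(125,255,255),204,240,.074),("red",(0,120,60),(7,255,255),313,187,.053)]:
    m=cv2.inRange(hsv,lo,hi); w=np.zeros_like(m); cv2.circle(w,(u,v),16,255,-1)
    n,l,st,ce=cv2.connectedComponentsWithStats(m&w); k=1+np.argmax(st[1:,4]); print(nm,ce[k].round(1),st[k],plane(c,*ce[k],h).round(4),pt(c,*ce[k],np.median(d[l==k])).round(4))
E
```

```text
tray wrist [0.575  0.0788 0.016 ] [np.float64(0.075), np.float64(0.105), np.float64(0.073), np.float64(0.112)] [np.float64(-17.8), np.float64(-105.2), np.float64(167.9), np.float64(76.1)]
white [203.  239.8] [197 232  13  16 163] [0.5701 0.081  0.074 ] [0.5699 0.0813 0.0743]
red [313.  184.8] [308 180  10  12  83] [ 0.4267 -0.1881  0.053 ] [ 0.425  -0.1811  0.0576]
```

Call:
servo_tool:
  travel:
    - [5,-1.5,35]
    - [0,0,40]
    - [0,0,40]
    - [0,0,30]
    - [0,0,15]
  turn: [0,0,0,0,0]

```text
time: 2.65
eef_pos: [0.5696, 0.0723, 0.0632]
ee_rot: [3.122, -0.348, -0.009]
force: [0.3, 0.2, 0.4]
opening: 0.0916
gripper_force: 0.0
```

Call:
servo_tool:
  travel:
    - [0,0,15]
    - [0,0,12]
    - [0,0,10]
    - [0,0,5]
    - [0,0,0]
  turn: [0,0,0,0,0]

```text
time: 3.15
eef_pos: [0.5714, 0.0723, 0.0242]
ee_rot: [3.122, -0.348, -0.001]
force: [-0.4, 0.5, 0.1]
opening: 0.0917
gripper_force: 0.0
```

Call:
servo_tool:
  travel:
    - [0,0,0]
    - [0,0,0]
    - [0,0,0]
    - [0,0,0]
    - [0,0,0]
  turn: [0,0,0,0,0]
  hand: 0

```text
time: 3.65
eef_pos: [0.5718, 0.0724, 0.0249]
ee_rot: [3.122, -0.348, 0.001]
force: [-0.2, 0.3, -0.5]
opening: 0.0564
gripper_force: 0.0
```

Call:
servo_tool:
  travel:
    - [0,0,0]
    - [0,0,0]
    - [0,0,0]
    - [0,0,0]
    - [0,0,0]
  turn: [0,0,0,0,0]

```text
time: 4.15
eef_pos: [0.5718, 0.0724, 0.0248]
ee_rot: [3.122, -0.348, 0.0]
force: [0.4, 0.4, 1.0]
opening: 0.0421
gripper_force: 30.0
```

```bash
python3 - <<'E'
from h import *
go([.57,.21,.024])
for n in("wrist","top"):
    c=calibration(n); p,d=camera(n); cv2.imwrite(f"pics/{n}2.png",p)
    print(n,(d>0).mean())
p=cv2.imread("pics/wrist2.png"); q=cv2.imread("pics/top2.png")[90:250,80:280]
cv2.imwrite("pics/c2.png",np.hstack([cv2.resize(p,(400,300)),cv2.resize(q,(375,300))]))
E
```

```text
tcp [0.5718 0.0724 0.0248] yaw_y -102.73 tilt z [ 2.e-04 -0.e+00 -1.e+00] tool mm [ -32.  -133.8    0.8]
wrist 0.9958418367346938
top 0.9959481292517007
```

View pics/c2.png

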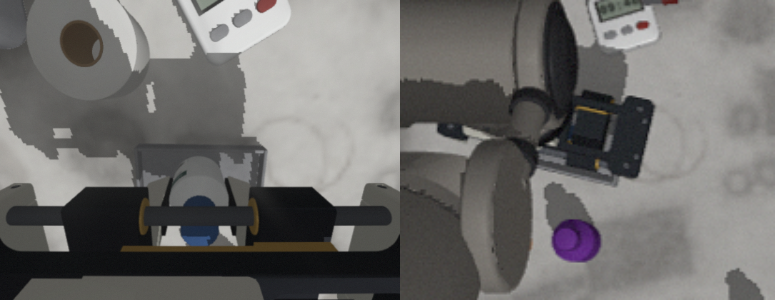

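The left half (wrist view) shows the bottle upright between the fingers, with its cap at about (284,305) in full-size pixels. The right half (top view) shows the gripper over the tray. I'll check the cap's offset from the TCP.

```bash
python3 - <<'E'
from h import *
c=calibration("wrist"); p=cv2.imread("pics/wrist2.png"); hsv=cv2.cvtColor(p,cv2.COLOR_BGR2HSV)
m=cv2.inRange(hsv,(100,110,30),(125,255,255)); n,l,st,ce=cv2.connectedComponentsWithStats(m); k=1+np.argmax(st[1:,4]); x,y,w,h,a=st[k]; print(st[k])
r=R.from_rotvec(read_state()["ee_rot"]).as_matrix(); t=read_state()["eef_pos"]
for q in [(x,y+h/2),(x+w,y+h/2),(x+w/2,y),(x+w/2,y+h)]:
    for z in (.081,.066): print(q,z,(r.T@(plane(c,*q,z)-t)*1000).round(1))
E
```

```text
[ 254  316   52   28 1223]
(np.int32(254), np.float64(330.0)) 0.081 [ -1.2 -10.  -56.2]
(np.int32(254), np.float64(330.0)) 0.066 [-13.1 -11.4 -41.2]
(np.int32(306), np.float64(330.0)) 0.081 [ -1.2  11.1 -56.2]
(np.int32(306), np.float64(330.0)) 0.066 [-13.1  12.8 -41.2]
(np.float64(280.0), np.int32(316)) 0.081 [  5.4   0.6 -56.2]
(np.float64(280.0), np.int32(316)) 0.066 [ -5.5   0.7 -41.2]
(np.float64(280.0), np.int32(344)) 0.081 [ -8.1   0.6 -56.2]
(np.float64(280.0), np.int32(344)) 0.066 [-21.    0.7 -41.2]
```

Call:
servo_tool:
  travel:
    - [0,0,-5]
    - [0,0,-10]
    - [0,0,-15]
    - [0,0,-20]
    - [0,0,0]
  turn: [0,0,0,0,0]

```text
time: 4.75
eef_pos: [0.5736, 0.0723, 0.0778]
ee_rot: [-3.122, 0.348, -0.009]
force: [0.3, 0.7, -1.5]
opening: 0.0418
gripper_force: 30.0
```

Call:
servo_tool:
  travel:
    - [-4,-15,0]
    - [-9,-35,0]
    - [-12,-45,0]
    - [-9,-35,0]
    - [-4,-15,0]
  turn: [0,0,0,0,0]

```text
time: 5.25
eef_pos: [0.5651, 0.2261, 0.0735]
ee_rot: [-3.123, 0.343, 0.003]
force: [0.3, -0.5, -0.9]
opening: 0.042
gripper_force: 30.0
```

```bash
python3 - <<'E'
from h import *
go([.566,.222,.0222])
p,d=camera("side"); cv2.imwrite("pics/side3.png",p)
p2,d=camera("wrist"); cv2.imwrite("pics/c3.png",np.hstack([cv2.resize(p,(400,300)),cv2.resize(p2,(400,300))]))
E
```

```text
tcp [0.5651 0.2261 0.0735] yaw_y -102.55 tilt z [-1.8e-03  3.0e-04 -1.0e+00] tool mm [ 1.9  3.8 51.3]
```

View pics/c3.png

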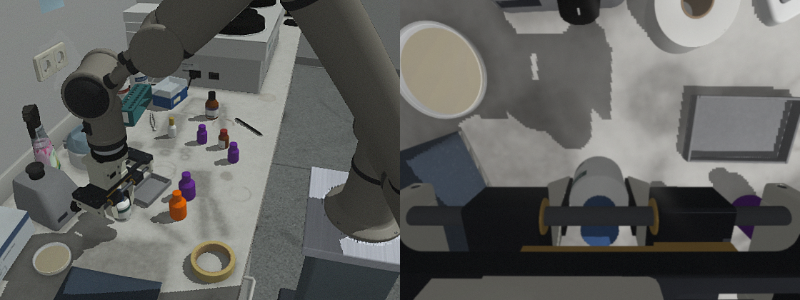

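The bottle hangs upright in the grip over bare bench, and the empty tray is clear at the right of the wrist view. I'll lower it.

Call:
servo_tool:
  travel:
    - [0,0,15]
    - [0,0,15]
    - [0,0,10]
    - [0,0,4]
    - [0,0,2]
  turn: [0,0,0,0,0]

```text
time: 5.85
eef_pos: [0.5666, 0.2215, 0.0283]
ee_rot: [3.122, -0.35, -0.001]
force: [0.3, -0.1, -0.8]
opening: 0.0418
gripper_force: 30.0
```

Call:
servo_tool:
  travel:
    - [0,0,1]
    - [0,0,1]
    - [0,0,1]
    - [0,0,0.5]
    - [0,0,0]
  turn: [0,0,0,0,0]

```text
time: 6.35
eef_pos: [0.5667, 0.2222, 0.0253]
ee_rot: [-3.122, 0.348, -0.0]
force: [-1.1, 0.4, -0.1]
opening: 0.0415
gripper_force: 30.0
```

Call:
servo_tool:
  travel:
    - [0,0,1]
    - [0,0,1]
    - [0,0,0.5]
    - [0,0,0]
    - [0,0,0]
  turn: [0,0,0,0,0]

```text
time: 6.85
eef_pos: [0.5666, 0.2222, 0.0227]
ee_rot: [3.122, -0.348, 0.0]
force: [-0.2, 0.1, -1.6]
opening: 0.0419
gripper_force: 30.0
```

Call:
servo_tool:
  travel:
    - [0,0,0.5]
    - [0,0,0.5]
    - [0,0,0]
    - [0,0,0]
  turn: [0,0,0,0]

```text
time: 7.25
eef_pos: [0.5667, 0.2222, 0.0218]
ee_rot: [3.122, -0.348, 0.0]
force: [-1.0, -0.1, 0.2]
opening: 0.042
gripper_force: 30.0
```

Call:
servo_tool:
  travel:
    - [0,0,0.5]
    - [0,0,0.5]
    - [0,0,0]
  turn: [0,0,0]

```text
time: 7.55
eef_pos: [0.5667, 0.2222, 0.0217]
ee_rot: [-3.122, 0.348, -0.001]
force: [-1.6, -1.0, 7.4]
opening: 0.0419
gripper_force: 30.0
```

Contact with the bench: release and rise.

Call:
servo_tool:
  travel:
    - [0,0,-0.5]
    - [0,0,0]
    - [0,0,0]
    - [0,0,0]
    - [0,0,0]
  turn: [0,0,0,0,0]
  hand: 1

```text
time: 8.05
eef_pos: [0.5666, 0.2221, 0.021]
ee_rot: [3.122, -0.348, -0.0]
force: [0.9, 0.3, -0.8]
opening: 0.0771
gripper_force: 0.0
```

Call:
servo_tool:
  travel:
    - [0,0,0]
    - [0,0,-10]
    - [0,0,-30]
    - [0,0,-50]
    - [0,0,-50]
  turn: [0,0,0,0,0]

```text
time: 8.55
eef_pos: [0.5661, 0.222, 0.1629]
ee_rot: [3.122, -0.348, -0.002]
force: [1.1, 0.9, 0.1]
opening: 0.092
gripper_force: 0.0
```

```bash
python3 - <<'E'
from h import *
go([.43,-.187,.17])
c=calibration("wrist"); p,d=camera("wrist"); cv2.imwrite("pics/w4.png",p); np.save("pics/w4.npy",d); np.save("pics/w4pose.npy",c["pose"])
E
```

```text
tcp [0.5661 0.222  0.1629] yaw_y -102.73 tilt z [-1.2e-03 -4.0e-04 -1.0e+00] tool mm [-42.6 429.   -6.8]
```

View pics/w4.png

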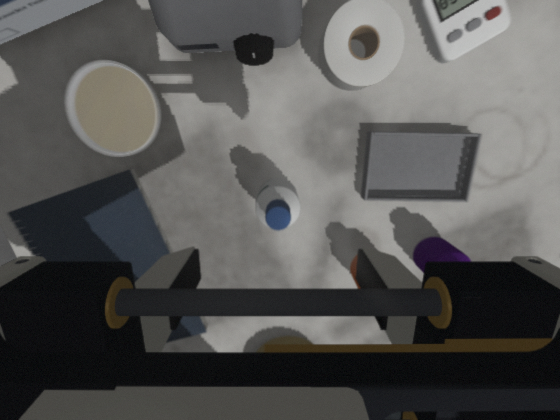

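The white bottle stands upright with its cap at (278,214). The empty tray's outer rim corners are about (365,124), (480,132), (469,202) and (361,199). Next I get the tray centre, checking the wrist bias against the just-placed bottle.

```bash
python3 - <<'E'
from h import *
c=calibration("wrist"); p=cv2.imread("pics/w4.png"); d=np.load("pics/w4.npy"); hsv=cv2.cvtColor(p,cv2.COLOR_BGR2HSV)
m=cv2.inRange(hsv,(100,110,40),(125,255,255)); m[:, :230]=0;m[:,330:]=0;m[:180]=0;m[240:]=0
ys,xs=np.where(m); print("cap",xs.mean(),ys.mean(),plane(c,xs.mean(),ys.mean(),.077).round(4),"TCP .5666 .2221")
q=np.array([plane(c,u,v,.016) for u,v in [(365,124),(480,132),(469,202),(361,199)]]); print("tray img",q.round(3).tolist(),q.mean(0).round(4),[np.linalg.norm(q[i]-q[i-1]).round(3) for i in range(4)])
# depth points: rim height 10..22mm and floor
S=[(u,v) for v in range(105,225) for u in range(340,500)]
P=np.array([pt(c,u,v,d[v,u]) for u,v in S]); print("bench z",np.median(P[:,2]))
G=np.array([p[v,u].max() for u,v in S])
r=P[(P[:,2]>.0115)&(P[:,2]<.021)]; print(len(r))
I=np.zeros((120,160),np.uint8); ok=(P[:,2]>.009)&(P[:,2]<.022); I[:]=ok.reshape(120,160)*255
n,l,st,ce=cv2.connectedComponentsWithStats(I); k=1+np.argmax(st[1:,4]); print(st[k])
w=P.reshape(120,160,3)[l==k]; print("rim rect",cv2.minAreaRect((w[:,:2]*1000).astype(np.float32)))
E
```

```text
cap 277.77974683544306 217.38481012658227 [0.5697 0.2245 0.077 ] TCP .5666 .2221
tray img [[0.629, 0.121, 0.016], [0.596, 0.007, 0.016], [0.523, 0.022, 0.016], [0.552, 0.136, 0.016]] [0.575  0.0714 0.016 ] [np.float64(0.078), np.float64(0.118), np.float64(0.074), np.float64(0.118)]
bench z 0.010351310807370312
5855
[  26   30  110   64 6199]
rim rect ((573.8456420898438, 73.15057373046875), (105.28802490234375, 64.52429962158203), 76.33854675292969)
```

Call:
servo_tool:
  travel:
    - [-4.3,43,0]
    - [-4.3,43,0]
    - [-4.3,43,0]
    - [-4.3,43,0]
    - [-4.3,43,0]
  turn: [0,0,0,0,0]

```text
time: 9.1
eef_pos: [0.4976, 0.0158, 0.1619]
ee_rot: [3.122, -0.348, 0.002]
force: [0.8, -0.4, -0.3]
opening: 0.092
gripper_force: 0.0
```

Call:
servo_tool:
  travel:
    - [-4.3,43,0]
    - [-4.3,43,0]
    - [-4.3,43,0]
    - [-4.3,43,0]
    - [-4.3,43,0]
  turn: [0,0,0,0,0]
  hand: 0.75

```text
time: 9.6
eef_pos: [0.4293, -0.1894, 0.162]
ee_rot: [3.121, -0.348, 0.002]
force: [0.3, -0.2, -0.6]
opening: 0.0691
gripper_force: 0.0
```

Call:
servo_tool:
  travel:
    - [0,0,0]
    - [0,0,0]
  turn: [0,0]

```text
time: 9.8
eef_pos: [0.4297, -0.1885, 0.1616]
ee_rot: [3.122, -0.353, 0.001]
force: [-0.3, 0.6, -0.4]
opening: 0.0687
gripper_force: 0.0
```

```bash
python3 - <<'E'
from h import *
go([.428,-.187,.012])
c=calibration("wrist"); p,d=camera("wrist"); cv2.imwrite("pics/w5.png",p)
hsv=cv2.cvtColor(p,cv2.COLOR_BGR2HSV)
for nm,lo,hi in [("red",(0,120,60),(7,255,255)),("purple",(130,90,30),(160,255,255))]:
    m=cv2.inRange(hsv,lo,hi); n,l,st,ce=cv2.connectedComponentsWithStats(m)
    for k in range(1,n):
        if st[k,4]>200: print(nm,ce[k].round(1),st[k],plane(c,*ce[k],.058).round(4))
E
```

```text
tcp [ 0.4297 -0.1885  0.1616] yaw_y -102.89 tilt z [ 8.e-04 -2.e-04 -1.e+00] tool mm [ -2.1  -1.1 149.6]
red [277.6 217. ] [266 207  25  21 385] [ 0.4258 -0.187   0.058 ]
purple [276.  130.6] [261 116  26  35 417] [ 0.5009 -0.2028  0.058 ]
purple [ 33.4 227. ] [   0  202   72   53 2703] [0.4671 0.038  0.058 ]
purple [230.7 260. ] [219 239  27  45 970] [ 0.3935 -0.1332  0.058 ]
```

View pics/w5.png

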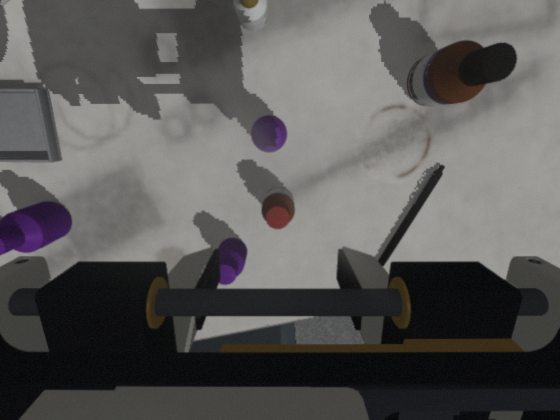

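The wrist view shows the red cap at (278,213), with purple look-alikes at (269,133) and (230,260) clear of both finger paths. The position agrees with the top view, so I descend.

Call:
servo_tool:
  travel:
    - [-2.5,-1,30]
    - [0,0,40]
    - [0,0,35]
    - [0,0,20]
    - [0,0,10]
  turn: [0,0,0,0,0]

```text
time: 10.35
eef_pos: [0.4273, -0.1842, 0.0246]
ee_rot: [-3.121, 0.344, 0.004]
force: [0.1, -0.2, -0.4]
opening: 0.0692
gripper_force: 0.0
```

Call:
servo_tool:
  travel:
    - [0,0,8]
    - [0,0,5]
    - [0,0,2]
    - [0,0,0]
  turn: [0,0,0,0]

```text
time: 10.75
eef_pos: [0.4281, -0.1864, 0.0117]
ee_rot: [3.122, -0.348, 0.001]
force: [0.4, -0.2, 0.3]
opening: 0.0688
gripper_force: 0.0
```

Call:
servo_tool:
  travel:
    - [0,0,0]
    - [0,0,0]
    - [0,0,0]
    - [0,0,0]
    - [0,0,0]
  turn: [0,0,0,0,0]
  hand: 0

```text
time: 11.25
eef_pos: [0.4277, -0.1863, 0.0113]
ee_rot: [3.122, -0.348, 0.0]
force: [-0.6, -0.0, 0.8]
opening: 0.0335
gripper_force: 0.1
```

Call:
servo_tool:
  travel:
    - [0,0,0]
    - [0,0,0]
    - [0,0,0]
    - [0,0,0]
    - [0,0,0]
  turn: [0,0,0,0,0]

```text
time: 11.75
eef_pos: [0.4277, -0.1863, 0.0113]
ee_rot: [3.122, -0.348, 0.0]
force: [-0.3, -0.3, 2.8]
opening: 0.0316
gripper_force: 29.9
```

Call:
servo_tool:
  travel:
    - [0,0,-8]
    - [0,0,-25]
    - [0,0,-40]
    - [0,0,-40]
    - [0,0,-17]
  turn: [0,0,0,0,0]

```text
time: 12.25
eef_pos: [0.4289, -0.1869, 0.145]
ee_rot: [3.12, -0.348, 0.008]
force: [0.4, 0.2, -1.0]
opening: 0.032
gripper_force: 29.9
```

Call:
servo_tool:
  travel:
    - [6,-20,0]
    - [12,-40,0]
    - [13,-43,0]
    - [13,-43,0]
    - [13,-43,0]
  turn: [0,0,0,0,0]

```text
time: 12.75
eef_pos: [0.5254, -0.0128, 0.1417]
ee_rot: [3.122, -0.349, 0.0]
force: [0.3, 0.2, 0.3]
opening: 0.0324
gripper_force: 29.9
```

Call:
servo_tool:
  travel:
    - [13,-43,0]
    - [10,-33,0]
    - [5.6,-18,0]
    - [0,0,0]
    - [0,0,0]
  turn: [0,0,0,0,0]

```text
time: 13.25
eef_pos: [0.573, 0.0709, 0.1411]
ee_rot: [3.122, -0.347, -0.001]
force: [1.3, -0.4, -0.3]
opening: 0.0319
gripper_force: 29.9
```

```bash
python3 - <<'E'
from h import *
go([.5735,.071,.016])
np.save("pics/w6pose.npy",calibration("wrist")["pose"]); p,d=camera("wrist"); cv2.imwrite("pics/w6.png",p); np.save("pics/w6.npy",d)
E
```

```text
tcp [0.573  0.0709 0.1411] yaw_y -102.68 tilt z [-8.e-04 -4.e-04 -1.e+00] tool mm [  0.5  -0.3 125.1]
```

View pics/w6.png

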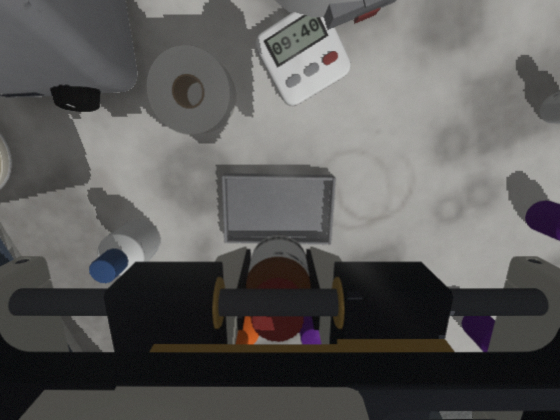

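The bottle is held upright with its cap at about (279,315). The tray is fully visible ahead, with its outer rim at about (222,173), (334,177), (330,243) and (224,242), and is centred on the fingers left to right. I'll compute its centre.

```bash
python3 - <<'E'
from h import *
c=calibration("wrist"); s=read_state(); r=R.from_rotvec(s["ee_rot"]).as_matrix()
p=cv2.imread("pics/w6.png"); g=p.max(2)
for nm,z,C in [("outer",.016,[(222,173),(334,177),(330,243),(224,242)]),("floor",.003,[(229,178),(326,181),(324,232),(230,232)])]:
    q=np.array([plane(c,u,v,z) for u,v in C]); e=np.array([r.T@(x-s["eef_pos"])*1000 for x in q])
    print(nm,q.mean(0).round(4),"tool",e.mean(0).round(1),[np.linalg.norm(q[i]-q[i-1]).round(3) for i in range(4)])
print("col 278 profile",[(v,int(g[v,270:286].mean())) for v in range(160,250,2)])
print("row 205 profile",[(u,int(g[200:212,u].mean())) for u in list(range(214,236,2))+list(range(320,342,2))])
E
```

```text
outer [0.5693 0.0717 0.016 ] tool [ -3.8  -0.7 125.2] [np.float64(0.071), np.float64(0.107), np.float64(0.068), np.float64(0.109)]
floor [0.5693 0.072  0.003 ] tool [ -3.9  -1.  138.2] [np.float64(0.058), np.float64(0.097), np.float64(0.055), np.float64(0.1)]
col 278 profile [(160, 142), (162, 139), (164, 117), (166, 92), (168, 90), (170, 88), (172, 87), (174, 79), (176, 87), (178, 115), (180, 111), (182, 110), (184, 110), (186, 110), (188, 109), (190, 110), (192, 111), (194, 110), (196, 109), (198, 109), (200, 110), (202, 110), (204, 111), (206, 110), (208, 111), (210, 111), (212, 112), (214, 112), (216, 113), (218, 113), (220, 113), (222, 114), (224, 115), (226, 116), (228, 115), (230, 92), (232, 61), (234, 61), (236, 71), (238, 58), (240, 79), (242, 88), (244, 88), (246, 88), (248, 88)]
row 205 profile [(214, 127), (216, 124), (218, 90), (220, 75), (222, 81), (224, 110), (226, 84), (228, 100), (230, 106), (232, 106), (234, 106), (320, 117), (322, 100), (324, 75), (326, 72), (328, 73), (330, 67), (332, 108), (334, 145), (336, 158), (338, 155), (340, 152)]
```

Call:
servo_tool:
  travel:
    - [-3,-0.5,20]
    - [0,0,35]
    - [0,0,30]
    - [0,0,15]
    - [0,0,8]
  turn: [0,0,0,0,0]

```text
time: 13.8
eef_pos: [0.5694, 0.0708, 0.0318]
ee_rot: [3.121, -0.351, -0.005]
force: [-0.1, 0.3, 0.1]
opening: 0.0317
gripper_force: 29.9
```

Call:
servo_tool:
  travel:
    - [0,0,8]
    - [0,0,4]
    - [0,0,2]
    - [0,0,1]
    - [0,0,0]
  turn: [0,0,0,0,0]

```text
time: 14.3
eef_pos: [0.571, 0.0721, 0.0186]
ee_rot: [3.122, -0.348, 0.001]
force: [0.0, 0.3, 0.6]
opening: 0.0318
gripper_force: 29.9
```

Call:
servo_tool:
  travel:
    - [0,0,1]
    - [0,0,1]
    - [0,0,0.5]
    - [0,0,0]
    - [0,0,0]
  turn: [0,0,0,0,0]

```text
time: 14.8
eef_pos: [0.5707, 0.0721, 0.0157]
ee_rot: [3.122, -0.348, 0.0]
force: [0.3, -0.3, 0.2]
opening: 0.0317
gripper_force: 29.9
```

Call:
servo_tool:
  travel:
    - [0,0,0.5]
    - [0,0,0.5]
    - [0,0,0]
    - [0,0,0]
  turn: [0,0,0,0]

```text
time: 15.2
eef_pos: [0.5707, 0.0721, 0.0147]
ee_rot: [3.122, -0.348, -0.0]
force: [-1.4, -0.4, -0.5]
opening: 0.0324
gripper_force: 29.9
```

Call:
servo_tool:
  travel:
    - [0,0,0.5]
    - [0,0,0]
    - [0,0,0]
  turn: [0,0,0]

```text
time: 15.5
eef_pos: [0.5708, 0.0721, 0.0144]
ee_rot: [3.122, -0.348, 0.0]
force: [-0.1, 0.0, 1.2]
opening: 0.0317
gripper_force: 29.9
```

Call:
servo_tool:
  travel:
    - [0,0,0.5]
    - [0,0,0]
    - [0,0,0]
  turn: [0,0,0]

```text
time: 15.8
eef_pos: [0.5709, 0.0721, 0.0143]
ee_rot: [3.122, -0.348, 0.001]
force: [-2.1, 0.3, 5.8]
opening: 0.0321
gripper_force: 29.9
```

Contact with the tray floor. I'll open only partway so the fingers stay inside the tray walls, then rise.

Call:
servo_tool:
  travel:
    - [0,0,-0.4]
    - [0,0,0]
    - [0,0,0]
    - [0,0,0]
    - [0,0,0]
  turn: [0,0,0,0,0]
  hand: 0.55

```text
time: 16.3
eef_pos: [0.5707, 0.0721, 0.014]
ee_rot: [3.122, -0.348, -0.0]
force: [0.5, -0.5, 0.2]
opening: 0.0508
gripper_force: 0.0
```

Call:
servo_tool:
  travel:
    - [0,0,-3]
    - [0,0,-10]
    - [0,0,-30]
    - [0,0,-45]
    - [0,0,-50]
  turn: [0,0,0,0,0]

```text
time: 16.8
eef_pos: [0.5699, 0.0721, 0.1535]
ee_rot: [3.122, -0.348, -0.003]
force: [0.4, -0.9, -0.1]
opening: 0.0508
gripper_force: 0.0
```

Call:
servo_tool:
  travel:
    - [-40,0,-15]
    - [-45,0,-10]
    - [-40,0,0]
    - [0,0,0]
    - [0,0,0]
  turn: [0,0,0,0,0]

```text
time: 17.3
eef_pos: [0.449, 0.0998, 0.1784]
ee_rot: [-3.122, 0.347, -0.004]
force: [0.6, 0.6, -0.5]
opening: 0.0507
gripper_force: 0.0
```

```bash
python3 - <<'E'
from h import *
c=calibration("wrist"); p,d=camera("wrist"); q,_=camera("side")
cv2.imwrite("pics/c7.png",np.hstack([cv2.resize(p,(400,300)),cv2.resize(q,(400,300))])); cv2.imwrite("pics/w7.png",p)
hsv=cv2.cvtColor(p,cv2.COLOR_BGR2HSV); m=cv2.inRange(hsv,(0,120,60),(7,255,255)); n,l,st,ce=cv2.connectedComponentsWithStats(m)
for k in range(1,n):
    if st[k,4]>80: print(ce[k],st[k],plane(c,*ce[k],.061).round(4))
go([.57,.072,0])
E
```

```text
[278.41304348  68.0947205 ] [266  53  26  32 644] [0.5693 0.0727 0.061 ]
tcp [0.4501 0.0995 0.1778] yaw_y -102.74 tilt z [ 2.1e-03 -1.0e-04 -1.0e+00] tool mm [122.6   0.4 178. ]
```

View pics/c7.png

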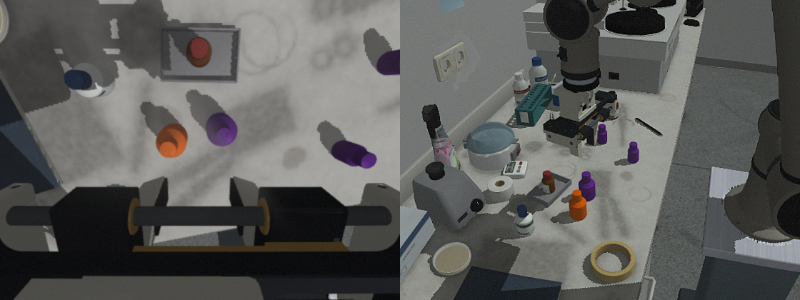

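The small brown bottle stands upright mid-tray, with its cap at about (200,50) in the left panel, within about 1 mm of the tray centre. The white bottle stands on the bench at about (525,220) in the right panel, and the gripper is clear of everything. Handing in.

```bash
python3 -c "from rig import job_done; print(job_done())"
```

```text
the job is handed in; nothing more can be done
None
```

Job handed in at about 17.5 s: the white bottle stands upright on the bare bench about 150 mm left of the tray's centre, the small brown bottle stands upright in the middle of the tray, and the large brown bottle was not touched.

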